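# Size a handle blank in the taper gauge

## Robot

A 6-joint arm with a two-finger parallel gripper is mounted at the origin on the work surface. World frame = base frame: x ahead of the robot, y to its left, z up, the work surface at z = 0. Lengths are in mm, angles in degrees, forces in N, time in s.
With the tool pointing down it reaches from about 300 to 850 mm from the base axis. Payload 4.2 kg.
Tool frame: the origin (TCP) lies between the finger pads; the fingertips stand 11 mm ahead of it and the grasp point (between the pads) lies 8 mm behind it (env.tips_ahead is the distance from the TCP to the fingertips, in mm); z points along the fingers, y is the line along which they close (so a half turn about z gives the same grasp; the last joint's range is limited). The gripper opens to 91 mm and grips with 3 to 60 N. Pads are 32 mm wide; open, the fingers measure 118 mm over their backs; the gripper's body (76 mm by 178 mm) begins 60 mm behind the grasp point.
Start: joints at [-78.209, 18.312, 89.639, -0, 72.044, -1.146], TCP at [128.736, -560.419, 224.976] pointing down, gripper open.
Joint ranges: [-177.97, 177.97], [-48.28, 115.42], [12.27, 149.76], [-77.06, 257.06], [2.81, 150.46], [-146.56, 146.56]. Speed limits (degrees/s): [147.25, 147.25, 180, 180, 180, 180].

## Interface

Orientations are given as [roll, pitch, yaw] about the fixed x, y, z axes, in that order (R = Rz(yaw) Ry(pitch) Rx(roll)).
In Python, from workcell import env, cams gives the robot as it stands.
- The arm moves only by the tool step_arm, never from a script. Its arguments are lists of equal length, an entry for each row: "linear": the shift along the tool's x, y, z in units of 30 cm (1.0 is 30 cm), a list of three; "turn": the turn about the tool's z in units of 360 degrees (1.0 is 360 degrees). In form: {"linear": [[tx, ty, tz], ...], "turn": [turn, ...]}. A call has 1 to 20 rows; each row is the pose to reach, as a shift and turn from the pose commanded when the call began, along the tool's axes at that moment, turning the shorter way round; what a row does not reach only later rows make up. A row lasts 1/8 s, in which the tool goes at most 62.5 mm and 10.7 degrees, less where a joint would pass 70% of its speed; a pose out of reach is approached as far as the arm can. A call with a number of a shift or a turn outside -1 to 1 is refused whole. A call with a gripper value outside its range is refused whole. "fingers" is the closure, from -1 (fully open) to 1 (shut), so that 0 is half open, set as the call begins (left out, the last holds). The fingers move at their own pace and stop on an object; "force" is the grip in N (left out, the last holds). Time passes only in rows, so rows that repeat a pose let the fingers close. It gives the time, the measured TCP pose, the force, the opening and the grip force at its end, in the units of the state.
- env.state(): the state, without advancing time (a new reading comes with each control period).
- cams.grab_frame(name): name is "scene" or "top" or "wrist"; returns a dict with "color" (384x512x3 uint8, blue, green, red), "fx", "fy", "cx", "cy" (pixels), "extrinsics" (4x4, takes a point from camera to world coordinates); the wrist camera has in their place "tool_from_camera" (4x4, takes a point from camera to tool coordinates, whose origin is the TCP and whose axes are the flange's). Camera axes: x right, y down, z forward; pixel columns grow to the right and rows downward; lengths in mm; the calibration is good to about 2 mm. A picture is of the moment at which its call begins: read the wrist's pose just before it. There is no depth.
- env.job_done(): hands the job in; it is judged then, once.
The state is a dict: "time_s": time; "qpos": joint angles; "qvel": joint speeds; "effort": joint torques, N m; "ee_pos": TCP position; "ee_rot": TCP orientation; "force": force on the tool from outside, world axes, zero at the start; "torque": the same for the moment, N m; "gripper_width": finger opening in mm; "gripper_force": force on a finger pad.
Only numpy, scipy, OpenCV 4.12 (cv2) and the standard library are available. Lean on these libraries where they do the work, as an engineer would, in place of code of your own. Each camera call takes 0.05 s, during which the arm holds its last target. There are 200 camera calls.

## Task

Size the thick round dowel (the blank for a gouge handle): stand it upright on the gauge board in the wide end of the tapered slot, slide it along the slot towards the narrow end until it wedges between the two bars, and leave it standing there. Then slide the gauge's pointer by its knob until the needle is level with the middle of the wedged dowel.

Things in the scene. Friction and masses are not known exactly. Their poses are not given: they have to be found in the camera images.
- dowel_mid (a point): Centre (half-way up) of the thick round beech dowel, 32 mm in diameter, 90 mm tall, 55 g, standing on the bench; z along it. Two others of the same wood and height stand near in a row along world x, in any order, at least 70 mm between centres: a thin round dowel of 20 mm and a square stick of 22 mm.
- gauge: Fixed plywood board 200 (x) x 290 (y) x 12 mm; origin under its centre, on the bench. Two bars, tops 27 mm above the bench, form a slot along its y, centre line x = -40 mm: 60 mm wide at its mouth y = -50, narrowing 0.3 mm per mm to 21 at y = 80. Before the mouth the board is free: stock can stand at y = -95. A 32 mm dowel wedges at about y = 42; 10 N seats it. The pointer's track is at x = 75.
- knob (a point): Centre of the pointer's dark wooden knob, to be gripped: upright cylinder 24 mm in diameter, 42 mm tall, 79 mm above the bench (top 100), on a thin post over a carriage. It slides along the gauge's y only, from y = 115 to -105 mm, with 1.5 N of friction, and stays where it is left. It starts at the slot's narrow end.
- mark (a point): The spot on the slot's centre line that the pointer's needle points at (nothing solid there): 115 mm from the knob's axis towards the gauge's -x, 33 mm above the bench. It moves with the pointer; the flat dark steel needle, 5 mm wide, ends short of the slot.
Not all that is in view belongs to the job. Leave any turquoise look-alike of the part that bears dowel_mid alone.

How it is judged:
By the outcome, as a careful person would: the job done as asked, in the order asked, and still so for the second after the job is handed in, with the robot touching nothing.
It also fails if it takes over 54 s, if anything falls off the work surface, if the arm or the gripper's body presses on something with over 40 N, if the wrist force passes 120 N, or if a joint passes its speed limit or range.

## Working session

There is one attempt and no reset: what is moved stays moved. The work goes in short steps, Python scripts to look and compute and a tool call to move; the robot and the scene stay as the last step left them, time stands still between calls to the robot, and variables do not carry over. Pictures are saved under pics/ and viewed, at most 10 in all, crops included, and the job is handed in when it is done.

Besides the shell and the picture viewer there is one more tool, called as name([rows], argument=value, ...), one row to a line, values as JSON. step_arm: Moves the arm, as the interface text tells. Its arguments: {"type":"object","properties":{"linear":{"type":"array"},"turn":{"type":"array"},"fingers":{"type":"number"},"force":{"type":"number"}},"required":["linear","turn"]}

```bash
mkdir -p pics
python3 - <<'E'
from workcell import env,cams
import cv2,numpy as np
a=cams.grab_frame("scene");b=cams.grab_frame("top")
for n,f in(("scene",a),("top",b)):
    cv2.imwrite(f"pics/{n}0.png",f["color"]);print(n,f["fx"],f["fy"],f["cx"],f["cy"],np.round(f["extrinsics"],3).tolist())
s=env.state();print(s["ee_pos"],s["ee_rot"],s["time_s"],s["gripper_width"],env.tips_ahead)
E
```

```text
scene 420.09379112146775 420.09379112146775 254.52081575619766 196.60421946216803 [[0.639, 0.668, -0.381, 950.083], [0.769, -0.549, 0.327, -382.154], [0.01, -0.502, -0.865, 974.052], [0.0, 0.0, 0.0, 1.0]]
top 366.5516296799345 366.5516296799345 257.50326706569007 193.01640536969407 [[0.029, -0.991, 0.128, 439.111], [-1.0, -0.03, -0.003, -38.532], [0.007, -0.128, -0.992, 928.243], [0.0, 0.0, 0.0, 1.0]]
[ 128.65516815 -559.96955345  224.20593485] [-1.79908509e+02 -2.74973166e-03  1.29364916e+01] 0.1 91.5029964573783 11.0
```

View pics/scene0.png

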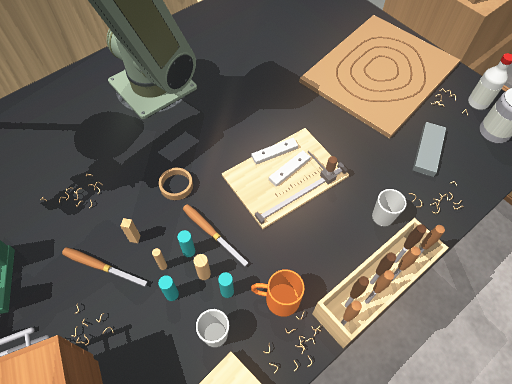

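View pics/top0.png

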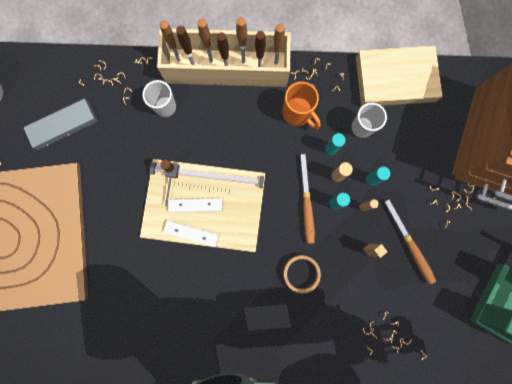

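```bash
cat > h.py <<'E'
from workcell import env,cams
import cv2,numpy as np
def cast(f,uv,z,E=None):
    E=np.array(f["extrinsics"]) if E is None else E
    d=E[:3,:3]@np.array([(uv[0]-f["cx"])/f["fx"],(uv[1]-f["cy"])/f["fy"],1.])
    return (E[:3,3]+d*(z-E[2,3])/d[2])[:2]
def proj(f,p,E=None):
    E=np.array(f["extrinsics"]) if E is None else E
    c=E[:3,:3].T@(np.array(p,float)-E[:3,3])
    return np.array([c[0]/c[2]*f["fx"]+f["cx"],c[1]/c[2]*f["fy"]+f["cy"]])
def crop(im,x0,y0,x1,y1,s): return cv2.resize(im[y0:y1,x0:x1],None,fx=s,fy=s,interpolation=cv2.INTER_CUBIC)
E
python3 - <<'E'
from h import *
a=cv2.imread("pics/scene0.png");b=cv2.imread("pics/top0.png")
c=np.zeros((600,800,3),np.uint8)
def put(i,x,y): c[y:y+i.shape[0],x:x+i.shape[1]]=i[:600-y,:800-x]
put(crop(b,135,150,275,260,3),0,0)          # 420x330
put(crop(b,320,125,395,265,2.3),0,331)
put(crop(a,215,120,355,235,2.7),420,0)      # 378
put(crop(a,115,215,240,305,3),420,320)
cv2.imwrite("pics/c1.png",c)
E
```

```text
(no output)
```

View pics/c1.png

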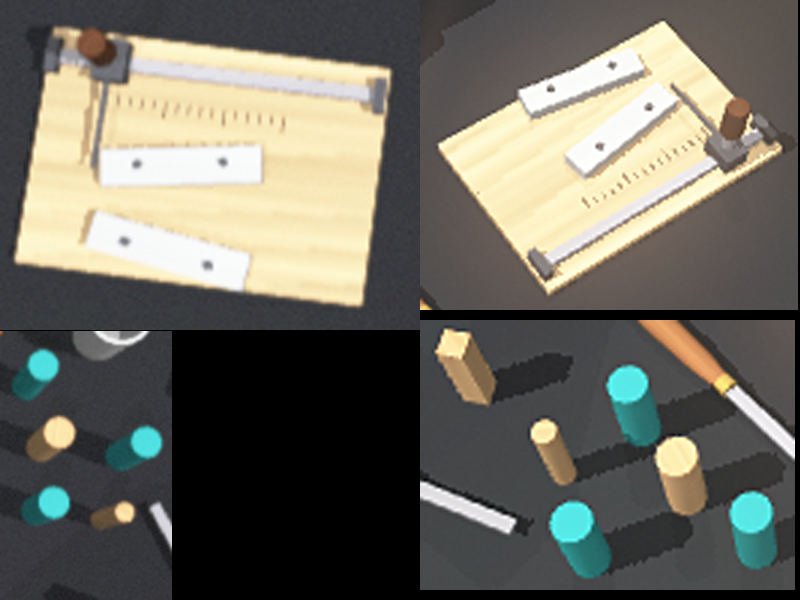

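Run:
```python
from h import *
F={n:cams.grab_frame(n) for n in("top","scene")}
def blobs(n,lo,hi,amin,amax,z,roi):
    f=F[n];m=cv2.inRange(cv2.cvtColor(f["color"],cv2.COLOR_BGR2HSV),lo,hi)
    k=np.zeros_like(m);x0,y0,x1,y1=roi;k[y0:y1,x0:x1]=m[y0:y1,x0:x1]
    N,_,st,ce=cv2.connectedComponentsWithStats(k)
    for i in range(1,N):
        if amin<st[i,4]<amax: print(n,st[i],np.round(ce[i],1),"->",np.round(cast(f,ce[i],z),1))
for n,roi in(("top",(320,125,395,265)),("scene",(115,210,245,305))):
    print("tops"); blobs(n,(10,40,190),(35,200,255),15,400,90,roi)
    print("turq"); blobs(n,(80,100,190),(100,255,255),15,400,90,roi)
C={"top":[(52,27),(390,70),(362,304),(15,263)],"scene":[(785,147),(548,285),(438,148),(664,20)]}
G=[]
for n,p in C.items():
    o=(0,135,150,3) if n=="top" else (420,215,120,2.7)
    P=np.array([cast(F[n],((x-o[0]+.5)/o[3]+o[1]-.5,(y+.5)/o[3]+o[2]-.5),12) for x,y in p])
    print(n,np.round(P,1).tolist(),"ctr",P.mean(0).round(1))
    for i in range(4):
        d=P[(i+1)%4]-P[i];print(np.hypot(*d).round(1),np.degrees(np.arctan2(d[1],d[0])).round(1))
# automatic board outline
for n,roi in(("top",(135,150,275,260)),("scene",(215,120,355,235))):
    f=F[n];h=cv2.cvtColor(f["color"],cv2.COLOR_BGR2HSV);m=cv2.inRange(h,(0,0,150),(179,255,255))
    k=np.zeros_like(m);x0,y0,x1,y1=roi;k[y0:y1,x0:x1]=m[y0:y1,x0:x1]
    k=cv2.morphologyEx(k,cv2.MORPH_OPEN,np.ones((3,3)))
    c=max(cv2.findContours(k,0,1)[0],key=cv2.contourArea)[:,0]
    w=np.float32([cast(f,q,12) for q in c]);print(n,"rect",cv2.minAreaRect(w))
# knob top
for n,uv in(("top",((91+.5)/3+134.5,(37.5)/3+149.5)),("scene",((738-420+.5)/2.7+214.5,104/2.7+119.5))):
    print("knob",n,cast(F[n],uv,100))
```

```text
tops
top [339 162  13  14 140] [345.2 168.8] -> [ 609.9 -243.4]
top [370 200   8   8  54] [373.7 203.4] -> [ 530.9 -309. ]
top [375 244  12  14  95] [380.4 250.5] -> [ 424.3 -323. ]
turq
top [333 134  12  12 116] [338.5 139.6] -> [ 679.5 -227.7]
top [377 167  13  13 121] [383.3 173. ] -> [ 602.7 -332.1]
top [337 193  13  13 126] [342.9 199.2] -> [ 538.6 -238.1]
tops
scene [184 210  36  29 281] [201.7 222.6] -> [ 536.2 -188.5]
scene [120 218  12  13  84] [125.7 222.8] -> [ 423.8 -326.2]
scene [152 248   9   8  53] [155.8 251.8] -> [ 530.  -311.9]
scene [193 254  15  25 165] [199.7 261.7] -> [ 612.1 -249.4]
turq
scene [177 230  14  13 126] [183.7 236.1] -> [ 538.  -241.1]
scene [218 272  14  14 146] [224.9 278.9] -> [ 679.4 -230.4]
scene [158 276  15  13 149] [165.1 281.9] -> [ 602.1 -334.8]
top [[637.1, 230.0], [608.8, -57.8], [412.6, -40.0], [437.7, 247.3]] ctr [524.1  94.9]
289.1 -95.6
197.1 174.8
288.4 85.0
200.2 -5.0
scene [[637.3, 229.2], [603.4, -57.2], [415.1, -43.7], [438.9, 247.0]] ctr [523.7  93.8]
288.4 -96.7
188.8 175.9
291.6 85.3
199.2 -5.1
top rect ((524.2619018554688, 94.7275390625), (289.14788818359375, 200.9493408203125), 84.50714874267578)
scene rect ((519.754150390625, 93.35757446289062), (294.16131591796875, 211.68067932128906), 84.46333312988281)
knob top [611.21775453 173.8396739 ]
knob scene [603.58005825 174.48585281]
```

```bash
cat >> h.py <<'E'
from scipy.spatial.transform import Rotation as Ro
def shift(target,yaw=None,frm=None):
    s=env.state();R=Ro.from_euler("xyz",s["ee_rot"],degrees=True);p=np.array(s["ee_pos"] if frm is None else frm)
    R0=Ro.from_euler("xyz",[180,0,s["ee_rot"][2]],degrees=True)
    d=R0.inv().apply(np.array(target)-p)/300
    t=0 if yaw is None else -((yaw-s["ee_rot"][2]+180)%360-180)/360
    print("shift",d.round(4),"turn",round(t,4)," pose",np.round(s["ee_pos"],1),np.round(s["ee_rot"],2),"t",round(s["time_s"],2))
E
python3 -c "
from h import *
shift([610.5,-244.5,180],-5.3,[128.736,-560.419,224.976])"
```

```text
shift [ 1.8009 -0.6669  0.1499] turn 0.0507  pose [ 128.7 -560.1  224.5] [-179.94   -0.     12.94] t 0.2
```

step_arm([
  [0.9, -0.333, 0.0],
  [0.9, -0.333, 0.0],
  [0.9, -0.333, 0.0],
  [0.9, -0.333, 0.0],
  [0.9, -0.333, 0.0],
  [0.9, -0.333, 0.0],
], turn=[0, 0, 0, 0, 0, 0], fingers=-1)

```text
time_s: 0.95
ee_pos: [371.3, -401.1, 224.7]
ee_rot: [-180.0, -0.0, 13.2]
force: [0.2, -0.6, 0.4]
gripper_width: 91.2
gripper_force: 0.0
```

```bash
python3 -c "
from h import *
shift([610.5,-244.5,180],-5.3)"
```

```text
shift [ 0.8952 -0.3264  0.1491] turn 0.0513  pose [ 371.3 -401.1  224.7] [-1.7998e+02 -1.0000e-02  1.3180e+01] t 0.95
```

step_arm([
  [0.9, -0.331, 0.15],
  [0.9, -0.331, 0.15],
  [0.9, -0.331, 0.15],
  [0.9, -0.331, 0.15],
  [0.9, -0.331, 0.15],
  [0.9, -0.331, 0.15],
  [0.9, -0.331, 0.15],
  [0.9, -0.331, 0.15],
], turn=[0.0507, 0.0507, 0.0507, 0.0507, 0.0507, 0.0507, 0.0507, 0.0507])

```text
time_s: 1.95
ee_pos: [609.3, -246.8, 180.4]
ee_rot: [180.0, -0.0, -5.4]
force: [-0.7, -0.1, -0.1]
gripper_width: 91.2
gripper_force: 0.0
```

Run:
```python
from h import *
s=env.state();f=cams.grab_frame("wrist");cv2.imwrite("pics/w1.png",f["color"])
T=np.eye(4);T[:3,:3]=Ro.from_euler("xyz",s["ee_rot"],degrees=True).as_matrix();T[:3,3]=s["ee_pos"]
E=T@np.array(f["tool_from_camera"]);print(s["ee_pos"],s["ee_rot"],E[:3,3])
print(proj(f,[610.5,-244.5,90],E))
h=cv2.cvtColor(f["color"],cv2.COLOR_BGR2HSV)
m=cv2.inRange(h,(10,40,190),(35,200,255))
N,_,st,ce=cv2.connectedComponentsWithStats(m)
for i in range(1,N):
    if st[i,4]>100:print(st[i],ce[i],cast(f,ce[i],90,E))
```

```text
[ 609.27265874 -246.8106931   180.38923584] [ 1.79969985e+02 -7.91977008e-04 -5.42808569e+00] [ 687.26977757 -253.98118903  340.67175497]
[251.14494887 203.56078274]
[ 232  184   41   41 1316] [252.35942249 204.3731003 ] [ 609.76702888 -245.35724378]
[   0  198   78   53 2631] [ 35.10224249 224.52033447] [609.6469647 -76.2999082]
[172 235  27  45 710] [184.5943662  259.13802817] [ 569.39647442 -187.06295902]
[189 312  25  32 561] [202.02317291 326.21925134] [ 506.12052562 -192.32812185]
```

View pics/w1.png

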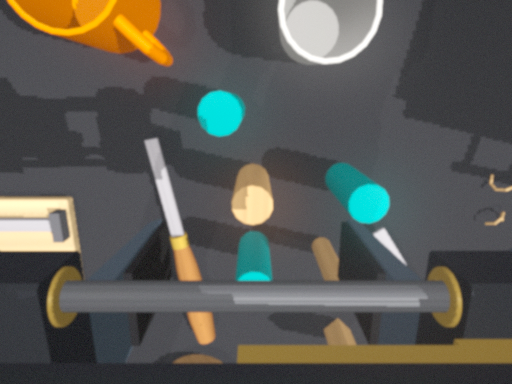

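step_arm([
  [0.002, -0.005, 0.15],
  [0.002, -0.005, 0.3],
  [0.002, -0.005, 0.42],
  [0.002, -0.005, 0.478],
  [0.002, -0.005, 0.478],
  [0.002, -0.005, 0.478],
], turn=[0, 0, 0, 0, 0, 0])

```text
time_s: 2.75
ee_pos: [612.3, -244.7, 38.4]
ee_rot: [179.9, -0.2, -5.3]
force: [-0.0, 0.3, 0.5]
gripper_width: 91.0
gripper_force: 0.0
```

step_arm([
  [0, 0, 0],
  [0, 0, 0],
  [0, 0, 0],
  [0, 0, 0],
  [0, 0, 0],
  [0, 0, 0],
  [0, 0, 0],
  [0, 0, 0],
], turn=[0, 0, 0, 0, 0, 0, 0, 0], fingers=1, force=25)

```text
time_s: 3.75
ee_pos: [611.2, -244.0, 36.5]
ee_rot: [180.0, -0.0, -5.3]
force: [-0.3, 0.2, -0.6]
gripper_width: 31.6
gripper_force: 25.0
```

step_arm([
  [0, 0, -0.15],
  [0, 0, -0.3],
  [-0.06, -0.1, -0.33],
  [-0.18, -0.27, -0.33],
  [-0.28, -0.43, -0.33],
  [-0.38, -0.58, -0.33],
  [-0.48, -0.72, -0.33],
  [-0.524, -0.782, -0.27],
  [-0.524, -0.782, -0.15],
  [-0.524, -0.782, -0.08],
  [-0.524, -0.782, -0.08],
  [-0.524, -0.782, -0.08],
], turn=[0, 0, 0, 0, 0, 0, 0, 0, 0, 0, 0, 0])

```text
time_s: 5.25
ee_pos: [477.1, 4.1, 61.3]
ee_rot: [-180.0, -0.1, -5.3]
force: [0.2, -0.3, -0.7]
gripper_width: 31.7
gripper_force: 25.0
```

Run:
```python
from h import *
s=env.state();print(s["ee_pos"],s["ee_rot"],s["gripper_width"])
a=cams.grab_frame("scene")["color"];b=cams.grab_frame("top")["color"]
f=cams.grab_frame("wrist")
c=np.zeros((600,800,3),np.uint8)
x=crop(b,135,140,290,265,2.6);c[:x.shape[0],:x.shape[1]]=x[:,:800]
x=crop(a,205,110,355,235,2.6);c[:x.shape[0],405:405+x.shape[1]]=x[:,:395]
x=crop(f["color"],0,0,512,384,.7);c[328:328+x.shape[0],:x.shape[1]]=x
cv2.imwrite("pics/c2.png",c)
```

```text
[477.10159945   4.14790336  61.27240278] [-1.79995900e+02 -8.55864647e-02 -5.32359411e+00] 31.749791976182905
```

View pics/c2.png

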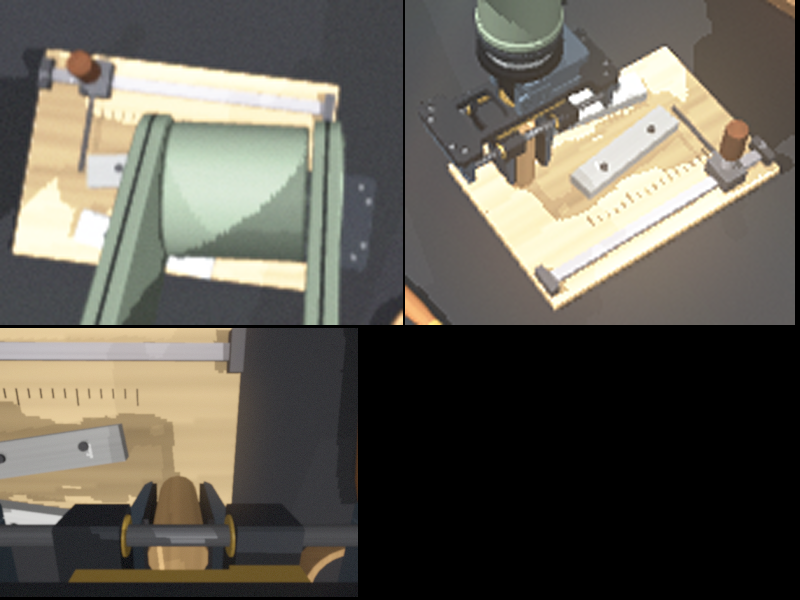

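step_arm([
  [0, 0, 0.02],
  [0, 0, 0.038],
  [0, 0, 0.042],
  [0, 0, 0.043],
  [0, 0, 0.043],
], turn=[0, 0, 0, 0, 0])

```text
time_s: 6.02
ee_pos: [476.4, 4.1, 48.4]
ee_rot: [180.0, -0.0, -5.3]
force: [-2.8, -0.2, 8.6]
gripper_width: 32.0
gripper_force: 25.0
```

step_arm([
  [0, -0.05, -0.0015],
  [0, -0.12, -0.0015],
  [0, -0.2, -0.0015],
  [0, -0.27, -0.0015],
  [0, -0.32, -0.0015],
  [0, -0.36, -0.0015],
  [0, -0.38, -0.0015],
  [0, -0.4, -0.0015],
  [0, -0.4, -0.0015],
], turn=[0, 0, 0, 0, 0, 0, 0, 0, 0])

```text
time_s: 7.15
ee_pos: [487.9, 124.4, 48.4]
ee_rot: [-180.0, -0.0, -5.3]
force: [-0.4, -0.8, 5.3]
gripper_width: 31.5
gripper_force: 25.0
```

Run:
```python
from h import *
s=env.state();print(s["ee_pos"],s["ee_rot"],s["force"])
f=cams.grab_frame("wrist");cv2.imwrite("pics/w2.png",crop(f["color"],0,0,512,384,1.4))
```

```text
[487.873016   124.36687742  48.41448064] [-1.79984779e+02 -4.90557386e-02 -5.27809353e+00] [-0.3654599  -0.81883282  5.334348  ]
```

View pics/w2.png

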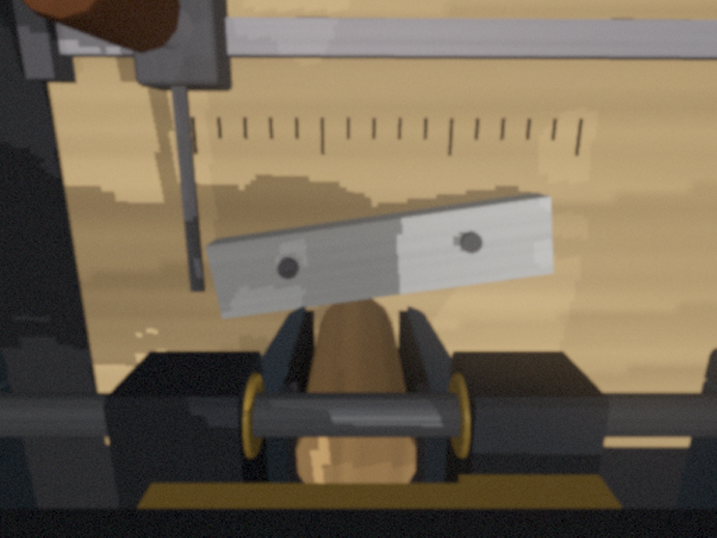

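step_arm([
  [0, -0.015, -0.001],
  [0, -0.03, -0.001],
  [0, -0.04, -0.001],
  [0, -0.04, -0.001],
], turn=[0, 0, 0, 0])

```text
time_s: 7.7
ee_pos: [488.7, 136.1, 48.4]
ee_rot: [-180.0, -0.0, -5.3]
force: [0.1, -1.0, 4.8]
gripper_width: 31.3
gripper_force: 25.0
```

step_arm([
  [0, -0.005, 0],
  [0, -0.01, 0],
  [0, -0.013, 0],
  [0, -0.013, 0],
], turn=[0, 0, 0, 0])

```text
time_s: 8.2
ee_pos: [489.0, 139.4, 48.4]
ee_rot: [180.0, -0.0, -5.3]
force: [-0.2, -2.9, 4.8]
gripper_width: 31.6
gripper_force: 25.0
```

step_arm([
  [0, -0.004, 0],
  [0, -0.007, 0],
  [0, -0.007, 0],
], turn=[0, 0, 0])

```text
time_s: 8.57
ee_pos: [489.1, 140.6, 48.4]
ee_rot: [179.9, -0.0, -5.3]
force: [0.6, -6.8, 6.1]
gripper_width: 31.9
gripper_force: 25.0
```

step_arm([
  [0, -0.004, 0],
  [0, -0.008, 0],
  [0, -0.01, 0],
  [0, -0.01, 0],
  [0, -0.01, 0],
], turn=[0, 0, 0, 0, 0])

```text
time_s: 9.2
ee_pos: [489.2, 141.3, 48.5]
ee_rot: [179.6, 0.0, -5.1]
force: [1.1, -14.3, 7.2]
gripper_width: 31.5
gripper_force: 25.0
```

step_arm([
  [0, 0.006, -0.001],
  [0, 0.01, -0.001],
  [0, 0.01, -0.001],
], turn=[0, 0, 0])

```text
time_s: 9.57
ee_pos: [489.2, 141.0, 48.5]
ee_rot: [179.9, -0.0, -5.3]
force: [1.1, -5.5, 2.4]
gripper_width: 31.5
gripper_force: 25.0
```

step_arm([
  [0, 0, 0],
  [0, 0, 0],
  [0, 0, 0],
  [0, 0, 0],
  [0, 0, 0],
], turn=[0, 0, 0, 0, 0], fingers=-0.3)

```text
time_s: 10.2
ee_pos: [489.1, 141.7, 48.7]
ee_rot: [-180.0, -0.0, -5.3]
force: [0.7, -0.0, 0.3]
gripper_width: 59.3
gripper_force: 0.0
```

step_arm([
  [0, 0, -0.1],
  [0, 0, -0.25],
  [0, 0, -0.43],
  [0, 0, -0.43],
  [0, 0, -0.43],
  [0, 0, -0.43],
  [0, 0, -0.43],
], turn=[0, 0, 0, 0, 0, 0, 0])

```text
time_s: 11.08
ee_pos: [488.5, 141.4, 176.4]
ee_rot: [179.9, 0.1, -5.3]
force: [-0.3, -0.1, -0.4]
gripper_width: 59.2
gripper_force: 0.0
```

Run:
```python
from h import *
s=env.state();f=cams.grab_frame("wrist");g=cams.grab_frame("scene");t=cams.grab_frame("top")
T=np.eye(4);T[:3,:3]=Ro.from_euler("xyz",s["ee_rot"],degrees=True).as_matrix();T[:3,3]=s["ee_pos"]
E=T@np.array(f["tool_from_camera"]);np.save("E2.npy",E);print(s["ee_pos"],s["ee_rot"])
cv2.imwrite("pics/w3raw.png",f["color"])
c=np.zeros((600,800,3),np.uint8);c[:384,:512]=f["color"]
x=crop(g["color"],240,105,360,200,2.3);c[384:384+x.shape[0],:x.shape[1]]=x[:216]
x=crop(t["color"],135,150,275,260,1.95);c[384:384+x.shape[0],290:290+x.shape[1]]=x[:216]
cv2.imwrite("pics/c3.png",c)
```

```text
[488.49138953 141.4357962  176.37058567] [ 1.79940777e+02  1.45744465e-01 -5.31517472e+00]
```

View pics/c3.png

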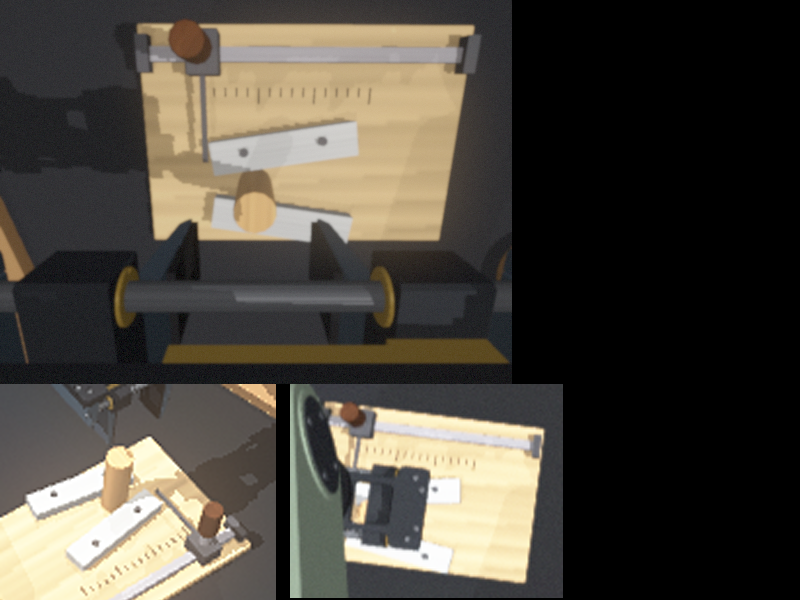

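Run:
```python
from h import *
im=cv2.imread("pics/w3raw.png");E=np.load("E2.npy");f=cams.grab_frame("wrist")
h=cv2.cvtColor(im,cv2.COLOR_BGR2HSV)
c,s=np.cos(np.radians(5.3)),np.sin(np.radians(5.3));G=np.array([[c,-s],[s,c]]);O=np.array([524.2,94.5])
def rep(n,uv,z): w=cast(f,uv,z,E);print(n,np.round(uv,1),w.round(1),"gauge",(G@(w-O)).round(1))
k=cv2.inRange(h,(0,100,40),(16,255,160));k[70:]=0;k[:,:160]=0;k[:,230:]=0
(N,_,st,ce)=cv2.connectedComponentsWithStats(k);i=1+st[1:,4].argmax();print(st[i])
rep("knobblob mid",ce[i],79)
cir=cv2.HoughCircles(cv2.resize(cv2.cvtColor(im,6)[15:70,160:230],None,fx=4,fy=4),cv2.HOUGH_GRADIENT,1,50,param1=80,param2=15,minRadius=50,maxRadius=100)
for x,y,r in (cir[0][:2] if cir is not None else []): print(r/4);rep("knobtop",((x+.5)/4+159.5,(y+.5)/4+14.5),100)
cir=cv2.HoughCircles(cv2.resize(cv2.cvtColor(im,6)[180:240,220:290],None,fx=4,fy=4),cv2.HOUGH_GRADIENT,1,50,param1=80,param2=15,minRadius=60,maxRadius=110)
for x,y,r in cir[0][:2]: print(r/4);rep("dowel",((x+.5)/4+219.5,(y+.5)/4+179.5),102)
g=cv2.cvtColor(im,6)
for v in(90,100,110,120,130,140,150):
    row=g[v,195:216].astype(float);u=195+row.argmin();w=np.clip(np.median(row)-30-g[v,u-4:u+5],0,None);uu=(w*np.arange(u-4,u+5)).sum()/w.sum();rep("needle",(uu,v),33)
```

```text
[ 168   19   43   44 1342]
knobblob mid [188.9  40.7] [608.  175.3] gauge [75.9 88.2]Traceback (most recent call last):
  File "<stdin>", line 12, in <module>
TypeError: 'NoneType' object is not subscriptable
```

Run:
```python
from h import *
im=cv2.imread("pics/w3raw.png");E=np.load("E2.npy");f=cams.grab_frame("wrist")
c,s=np.cos(np.radians(5.3)),np.sin(np.radians(5.3));G=np.array([[c,-s],[s,c]]);O=np.array([524.2,94.5])
def rep(n,uv,z): w=cast(f,uv,z,E);print(n,np.round(uv,1),w.round(1),"gauge",(G@(w-O)).round(1))
rep("dowel manual",(255,212),102)
rep("knob manual",(186.5,38.5),100)
g=cv2.cvtColor(im,6)
for v in(90,110,130,150):
    row=g[v,195:216].astype(float);u=195+row.argmin();w=np.clip(np.median(row)-30-g[v,u-4:u+5],0,None);uu=(w*np.arange(u-4,u+5)).sum()/w.sum();rep("needle",(uu,v),33)
for p in((147,26),(474,25),(440,240),(154,240)): rep("corner",p,12)
```

```text
dowel manual [255 212] [487.9 141. ] gauge [-40.5  42.9]
knob manual [186.5  38.5] [606.  173.3] gauge [74.2 86. ]
needle [202.5  90. ] [576.5 176.8] gauge [44.5 86.8]
needle [203.3 110. ] [560.2 178.3] gauge [28.1 86.8]
needle [203.9 130. ] [543.5 180. ] gauge [11.3 87. ]
needle [205.1 150. ] [526.2 181.4] gauge [-6.1 86.7]
corner [147  26] [633.5 220. ] gauge [ 97.3 135. ]
corner [474  25] [608.1 -59. ] gauge [  97.7 -145.1]
corner [440 240] [409.8 -41.2] gauge [-101.3 -145.7]
corner [154 240] [437.3 248.6] gauge [-100.8  145.4]
```

step_arm([
  [0.19, -0.07, 0.0],
  [0.34, -0.13, 0.0],
  [0.383, -0.145, 0.06],
  [0.383, -0.145, 0.18],
  [0.383, -0.145, 0.28],
  [0.383, -0.145, 0.341],
  [0.383, -0.145, 0.341],
  [0.383, -0.145, 0.341],
], turn=[0, 0, 0, 0, 0, 0, 0, 0])

```text
time_s: 12.32
ee_pos: [607.6, 174.3, 75.9]
ee_rot: [-180.0, -0.0, -5.3]
force: [-0.6, -0.1, 0.7]
gripper_width: 58.9
gripper_force: 0.0
```

step_arm([
  [0, 0, 0],
  [0, 0, 0],
  [0, 0, 0],
  [0, 0, 0],
  [0, 0, 0],
  [0, 0, 0],
  [0, 0, 0],
], turn=[0, 0, 0, 0, 0, 0, 0], fingers=1, force=15)

```text
time_s: 13.2
ee_pos: [607.7, 174.2, 75.6]
ee_rot: [180.0, -0.0, -5.3]
force: [-1.1, -0.2, 2.5]
gripper_width: 23.5
gripper_force: 15.0
```

step_arm([
  [0, 0.02, 0],
  [0, 0.05, 0],
  [0, 0.08, 0],
  [0, 0.11, 0],
  [0, 0.13, 0],
  [0, 0.142, 0],
  [0, 0.147, 0],
  [0, 0.147, 0],
  [0, 0.147, 0],
  [0, 0.147, 0],
], turn=[0, 0, 0, 0, 0, 0, 0, 0, 0, 0])

```text
time_s: 14.45
ee_pos: [603.4, 130.1, 75.5]
ee_rot: [180.0, 0.0, -5.3]
force: [-1.5, -0.1, 6.2]
gripper_width: 23.4
gripper_force: 15.0
```

step_arm([
  [0, 0, 0],
  [0, 0, 0],
  [0, 0, 0],
  [0, 0, 0],
  [0, 0, 0],
], turn=[0, 0, 0, 0, 0], fingers=-0.3)

```text
time_s: 15.08
ee_pos: [603.5, 130.4, 75.3]
ee_rot: [180.0, 0.0, -5.3]
force: [-0.2, -0.9, 0.4]
gripper_width: 59.3
gripper_force: 0.0
```

step_arm([
  [0, 0, -0.1],
  [0, 0, -0.25],
  [0, 0, -0.4],
  [-0.15, 0, -0.45],
  [-0.33, 0, -0.45],
  [-0.38, 0, -0.45],
  [-0.38, 0, -0.45],
  [-0.38, 0, -0.45],
  [-0.38, 0, -0.45],
], turn=[0, 0, 0, 0, 0, 0, 0, 0, 0])

```text
time_s: 16.2
ee_pos: [491.2, 140.9, 210.1]
ee_rot: [180.0, -0.0, -5.3]
force: [0.5, 0.4, -0.1]
gripper_width: 59.0
gripper_force: 0.0
```

Run:
```python
from h import *
s=env.state();f=cams.grab_frame("wrist");im=f["color"]
T=np.eye(4);T[:3,:3]=Ro.from_euler("xyz",s["ee_rot"],degrees=True).as_matrix();T[:3,3]=s["ee_pos"]
E=T@np.array(f["tool_from_camera"]);np.save("E4.npy",E);print(s["ee_pos"],s["ee_rot"])
cv2.imwrite("pics/w4raw.png",im)
# gauge-aligned rays: print expected pixels for needle/dowel at current guess
c,q=np.cos(np.radians(5.3)),np.sin(np.radians(5.3));O=np.array([524.2,94.5])
def w(x,y,z): return [O[0]+x*c+y*q,O[1]-x*q+y*c,z]
for n,p in(("needle",(11,42.9,33)),("needle",(-6,42.9,33)),("doweltop",(-40,42.9,102)),("mark",(-40,42.9,33))):print(n,proj(f,w(*p),E).round(1))
cv2.imwrite("pics/c4.png",crop(im,100,0,420,250,2.4))
```

```text
[491.21330319 140.87974998 210.06462246] [ 1.79992012e+02 -1.06845493e-02 -5.34389529e+00]
needle [254.4 130.4]
needle [254.5 148.1]
doweltop [254.6 201.7]
mark [254.5 181.9]
```

View pics/c4.png

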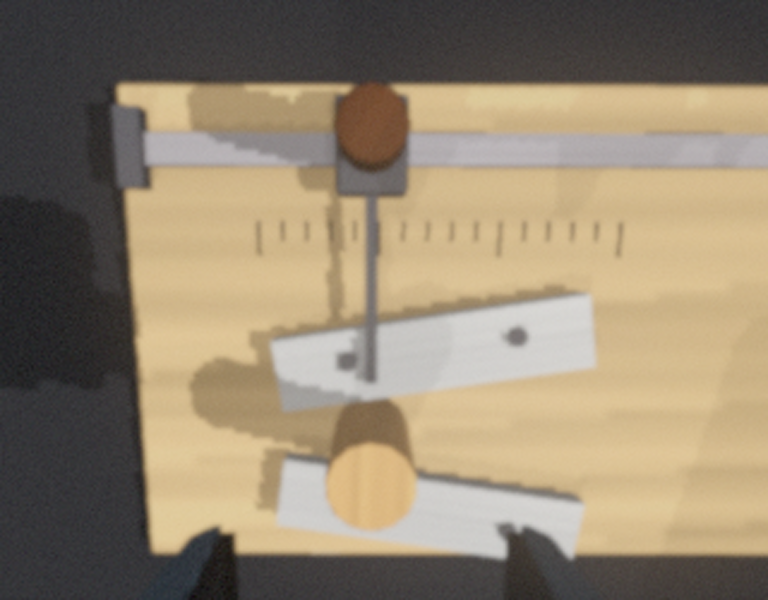

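The needle (crop x≈371) lines up with the centre of the wedged dowel (x≈371). The dowel stands upright between the bars and the gripper is clear of everything.

```bash
python3 -c "
from workcell import env
print(env.job_done())"
```

```text
the job is handed in; nothing more can be done
None
```

The thick dowel is standing wedged in the slot, seated with about 14 N. The pointer's needle is level with its middle, to within a fraction of a millimetre in the last wrist picture. The job was handed in at about 16 s, but the hand-in gave no verdict.

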